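# File the edge of the clamped plate on forward strokes only

## Task

Deburr the top edge of the metal plate that stands in the small vice: take the file by its wooden handle, hold it flat and square across the edge with the handle on your side, and make three light forward strokes, each beginning near the tip of the blade and running in contact until the edge is near the handle. Lift the file clear before you draw it back each time; never drag it backwards on the plate. Then lay the file down flat on the bench without dropping it, let go, and leave the other things where they are.

Things in the scene. Friction and masses are not known exactly. Their poses are not given: they have to be found in the camera images.
- file: Loose hand file, 0.18 kg, lying on the bench at the robot's right, tip away from it. Origin: middle of the handle (15 mm above the bench); x along the file to the tip, z up. Brown wooden handle 100 x 24 wide x 30 high, x -50 to +50 mm; flat steel blade 22 wide, 6 thick, bare from x +55 to +185, its underside 3 mm below the origin. Balances at x = +39 mm.
- edge (a point): Middle of the plate's top edge, 102 mm above the bench. x: stroke direction (level, away from the robot, square to the plate), y along the edge, z up. The aluminium plate is 6 mm thick, 90 wide and stands 43 out of the vice jaws (50 mm fore and aft, 80 wide). The vice's base is 150 x 90 mm, up to 35 high, fixed to the bench.
- vice_slide (a joint): Fore-and-aft position of the vice jaws and the plate clamped in them, which ride together on springs: 0 at rest, positive when pushed forward (away from the robot), stops at -6 and +6 mm, stiffness 250 N/m, damped. A forward stroke with the file in contact pushes it to positive values; dragging the file backwards in contact makes it negative.
- tape_roll: Roll of beige tape lying flat, 65 mm across, 20 mm high; a bystander. Origin under its centre.
- beaker_tall: Slim clear beaker, 44 mm across, 85 mm high; a bystander. Origin under its centre.
Things that resemble listed ones, but are neither listed nor needed, are in the scene too. Of the things that look like the file, the middle-sized one is meant.

How it is judged:
On the way, in this order (a step that is already met when the one before it is completed fails the run):
1. first stroke begins: the front part of the blade (beyond 130 mm from the handle's middle) rests flat on the plate's top edge, the handle on the robot's side (contact force between file and vice_slide above 0.3 N and angle between the x axis of file and the x axis of edge, either way round below 0.4 rad and angle between the z axis of file and the z axis of edge, either way round below 0.3 rad and x of file in the frame of edge between -0.2 and -0.13 m), for 0.05 s.
2. first stroke ends: pushed forward in contact until the rear part of the blade (nearer than 95 mm to the handle's middle) is on the edge, the plate pushed forward on its springs by it (contact force between file and vice_slide above 0.3 N and angle between the x axis of file and the x axis of edge, either way round below 0.4 rad and angle between the z axis of file and the z axis of edge, either way round below 0.3 rad and x of file in the frame of edge between -0.095 and -0.05 m and value of joint vice_slide above 0.001 m), for 0.05 s.
3. the file is lifted at least 10 mm clear of the edge after the first stroke, before it is drawn back (z of file in the frame of edge above 0.013 m and x of file in the frame of edge above -0.115 m and contact force between file and vice_slide below 0.05 N), for 0.05 s.
4. second stroke begins: the front part of the blade (beyond 130 mm from the handle's middle) rests flat on the plate's top edge, the handle on the robot's side (all of step 1), for 0.05 s.
5. second stroke ends: pushed forward in contact until the rear part of the blade (nearer than 95 mm to the handle's middle) is on the edge, the plate pushed forward on its springs by it (all of step 2), for 0.05 s.
6. the file is lifted at least 10 mm clear of the edge after the second stroke, before it is drawn back (all of step 3), for 0.05 s.
7. third stroke begins: the front part of the blade (beyond 130 mm from the handle's middle) rests flat on the plate's top edge, the handle on the robot's side (all of step 4), for 0.05 s.
8. third stroke ends: pushed forward in contact until the rear part of the blade (nearer than 95 mm to the handle's middle) is on the edge, the plate pushed forward on its springs by it (all of step 5), for 0.05 s.
9. the file is lifted at least 10 mm clear of the edge after the third stroke, before it is drawn back (all of step 6), for 0.05 s.
10. the file is lowered to the bench while still gripped, not dropped (height (world z) of file below 0.03 m and contact force between the fingers and file above 1 N), for 0.05 s.
At the end, for the whole second after the job is handed in: After three forward strokes the file lies flat on the bench (the origin under 30 mm high, its length level within 0.17 rad), at rest, released, and clear of the plate (height (world z) of file below 0.03 m and angle between file's own x axis and vertical between 1.4 and 1.74 rad and linear speed of file below 0.02 m/s and contact force between the fingers and file below 0.05 N and contact force between file and vice_slide below 0.05 N); the robot touches nothing.
It fails at once if the file is dragged backwards on the plate (the sprung vice is pulled more than 3 mm towards the robot) (value of joint vice_slide below -0.003 m).
It fails at once if the roll of tape is disturbed (moved more than 25 mm) (distance of tape_roll from where it was at the start of the episode above 0.025 m).
It fails at once if the slim beaker is disturbed (moved more than 25 mm) (distance of beaker_tall from where it was at the start of the episode above 0.025 m).
It also fails if it takes over 64 s, if anything falls off the work surface, if the arm or the gripper's body presses on something with over 40 N, if the wrist force passes 120 N, or if a joint passes its speed limit or range.

## Robot

A 6-joint arm with a two-finger parallel gripper is mounted at the origin on a cart in front of the work surface, level with it; the furniture and walls round the work are solid. World frame = base frame: x ahead of the robot, y to its left, z up, the work surface at z = 0. Lengths are in m, angles in rad, forces in N, time in s.
With the tool pointing down it reaches from about 0.4 to 0.825 m from the base axis. Payload 7 kg.
Tool frame: the origin (TCP) lies midway between the tips of the shut fingers; the grasp point (between the pads) lies behind it (bot.pinch_z is the z of the grasp point in the tool frame, in m); z points along the fingers, y is the line along which they close (so a half turn about z gives the same grasp; the last joint's range is limited). The gripper opens to 88 mm and grips with 3 to 60 N. Pads are 19 mm wide; open, the fingers measure 130 mm over their backs; the gripper's body (78 mm by 193 mm) begins 47 mm behind the grasp point.
Start: joints at [1.554, 0.359, 0.012, 0, -1.224, -0.288], TCP at [0.203, 0.644, 0.205] pointing down, gripper open.
Joint ranges: [-3.07, 3.07], [-1.43, 2.12], [-1.02, 1.25], [-3.03, 1.67], [-3.05, -0], [-3.03, 3.03]. Speed limits (rad/s): [2.39, 2.39, 3.01, 3.14, 3.14, 3.14].

## Interface

Orientations are given as a rotation vector (axis times angle).
In Python, from station import bot, optics, workorder, nets gives the robot as it stands.
- The arm moves only by the tool carry_out, never from a script. Its argument "rows" is a list of rows, each an object of numbers: "dx", "dy", "dz": the shift along the tool's x, y, z each as a share of 150 mm, from -1 to 1; "wx", "wy", "wz": the turn, a rotation vector about the tool's x, y, z each as a share of 60 degrees, from -1 to 1; "claw": the opening, from 0 (shut) to 1 (fully open). A call has 1 to 20 rows; each row shifts and turns the commanded pose from where the row before left it, along the tool's axes as they then stand; what a row does not reach is not made up. A row lasts 1/8 s, in which the tool goes at most 62.5 mm and 10.7 degrees, less where a joint would pass 70% of its speed; a pose out of reach is approached as far as the arm can. A call with a number of a shift or a turn outside -1 to 1 is refused whole. A call with a gripper value outside its range is refused whole. The fingers move at their own pace and stop on an object; "grip_force" is the grip in N (left out, the last holds). Time passes only in rows, so rows that do not move let the fingers close. It gives the time, the measured TCP pose, the force, the opening and the grip force at its end, in the units of the state.
- bot.state(): the state, without advancing time (a new reading comes with each control period).
- optics.grab_frame(name): name is "scene" or "top" or "wrist"; returns the picture (420x560x3 uint8, blue, green, red); there is no depth.
- optics.camera_model(name): a dict with "mtx" (3x3 intrinsics, pixels), "world_to_cam" (4x4, takes a point from world to camera coordinates). Camera axes: x right, y up, looking along -z (the intrinsics and any distortion apply to the point x, -y, -z); pixel columns grow to the right and rows downward; lengths in m; the calibration is good to about 2 mm. A picture is of the moment at which its call begins: read the wrist's pose just before it. camera_model takes no time and is no camera call; for the wrist camera it gives the pose at the moment of the call.
- workorder.close_job(): hands the job in; it is judged then, once.
Trained networks look in the newest picture that a camera, given by its name, has taken for a name from the list of things; names that differ only in an ending like _2 or _b are one class to them, and where a whole thing is asked for, a point or a joint stands for the part that bears it (a point fixed in the world has none). Each returns a list of dicts, best first, with "score" (0 to 1); they miss things now and then, are a little off and sometimes report something else, mostly with a low value. They report only what shows in the picture. A call takes as long as a camera call. They do not tell look-alikes from the thing itself.
- nets.regions_of(label, camera): "pixels" (420x560 bool, what is visible of it) and "xy" ([column, row] in pixels, amid what is visible of it).
The state is a dict: "t": time; "qpos": joint angles; "joint_velocities": joint speeds; "tau": joint torques, N m; "tool_pos": TCP position; "tcp_rot": TCP orientation; "force": force on the tool from outside, world axes, zero at the start; "moment": the same for the moment, N m; "grip_width": opening from 0.0 (shut) to 1.0 (fully open); "grasp_force": force on a finger pad.
Only numpy, scipy, OpenCV 4.12 (cv2) and the standard library are available. Lean on these libraries where they do the work, as an engineer would, in place of code of your own. Each camera call takes 0.05 s, during which the arm holds its last target. There are 200 camera calls.

## Working session

There is one attempt and no reset: what is moved stays moved. The work goes in short steps, Python scripts to look and compute and a tool call to move; the robot and the scene stay as the last step left them, time stands still between calls to the robot, and variables do not carry over. Pictures are saved under pics/ and viewed, at most 10 in all, crops included, and the job is handed in when it is done.

Besides the shell and the picture viewer there is one more tool, called after ">>>" by a JSON object that holds its "name" and its "arguments", one argument or row to a line. carry_out: Moves the arm, as the interface text tells. Shift numbers are shares of 150 mm and turn numbers shares of 60 degrees, none past 1 either way. Its arguments: {"type":"object","properties":{"rows":{"type":"array","items":{"type":"object","properties":{"dx":{"type":"number","minimum":-1,"maximum":1},"dy":{"type":"number","minimum":-1,"maximum":1},"dz":{"type":"number","minimum":-1,"maximum":1},"wx":{"type":"number","minimum":-1,"maximum":1},"wy":{"type":"number","minimum":-1,"maximum":1},"wz":{"type":"number","minimum":-1,"maximum":1},"claw":{"type":"number"}}}},"grip_force":{"type":"number"}},"required":["rows"]}

```bash
mkdir -p pics; cat > h.py <<'E'
import numpy as np, cv2
from scipy.spatial.transform import Rotation as R
from station import bot, optics, workorder, nets
def ray(cam,uv,z):
    m=optics.camera_model(cam);W=np.array(m["world_to_cam"]);K=np.array(m["mtx"])
    d=np.linalg.inv(K)@[uv[0],uv[1],1];d=np.array([d[0],-d[1],-d[2]])
    o=-W[:3,:3].T@W[:3,3];d=W[:3,:3].T@d
    return o+d*(z-o[2])/d[2]
def proj(cam,p):
    m=optics.camera_model(cam);W=np.array(m["world_to_cam"]);K=np.array(m["mtx"])
    c=W[:3,:3]@p+W[:3,3];c=K@[c[0],-c[1],-c[2]];return c[:2]/c[2]
E
python3 - <<'E'
from h import *
a=optics.grab_frame("scene");cv2.imwrite("pics/s.png",a)
b=optics.grab_frame("top");cv2.imwrite("pics/t.png",b)
for n in ["file","edge","tape_roll","beaker_tall"]:
    for r in nets.regions_of(n,"top"):
        p=r["pixels"];ys,xs=np.where(p);mr=cv2.minAreaRect(np.c_[xs,ys].astype(np.float32))
        print(n,round(r["score"],2),np.round(r["xy"]),p.sum(),np.round(ray("top",r["xy"],0.01),3),[np.round(ray("top",c,0.015),3)[:2].tolist() for c in cv2.boxPoints(mr)])
print(bot.pinch_z,bot.state())
E
```

```text
file 0.98 [412. 234.] 674 [ 0.479 -0.713  0.01 ] [[0.525, -0.551], [0.557, -0.563], [0.453, -0.852], [0.421, -0.839]]
file 0.56 [299. 206.] 303 [ 0.586 -0.284  0.01 ] [[0.481, -0.239], [0.701, -0.299], [0.694, -0.323], [0.475, -0.263]]
file 0.49 [251. 220.] 116 [ 0.533 -0.101  0.01 ] [[0.53, -0.045], [0.545, -0.046], [0.529, -0.186], [0.514, -0.184]]
edge 0.95 [205. 197.] 368 [0.622 0.074 0.01 ] [[0.593, 0.121], [0.659, 0.106], [0.637, 0.02], [0.571, 0.036]]
tape_roll 0.63 [172. 241.] 182 [0.454 0.197 0.01 ] [[0.469, 0.242], [0.469, 0.178], [0.408, 0.176], [0.409, 0.241]]
-0.0188 {'t': 0.3, 'qpos': array([ 1.55411094e+00,  3.58879408e-01,  1.16647003e-02, -1.19410405e-04,
       -1.22411708e+00, -2.88108709e-01]), 'joint_velocities': array([ 0.00066507, -0.00417046,  0.0022611 ,  0.00264763,  0.00044672,
       -0.00059498]), 'tau': array([ 8.41747496e-04, -5.81810725e+01,  2.92819655e+01,  6.98998064e+00,
        9.27267945e-03, -1.05714080e-04]), 'tool_pos': array([0.20252354, 0.64372023, 0.20475635]), 'tcp_rot': array([ 3.10463259e+00, -4.76898561e-01, -6.09641815e-05]), 'force': array([0.08653619, 0.15124014, 0.14099082]), 'moment': array([-0.0039816,  0.0143287, -0.034618 ]), 'grasp_force': 0.0, 'grip_width': 1.00176575930212}
```

View pics/t.png

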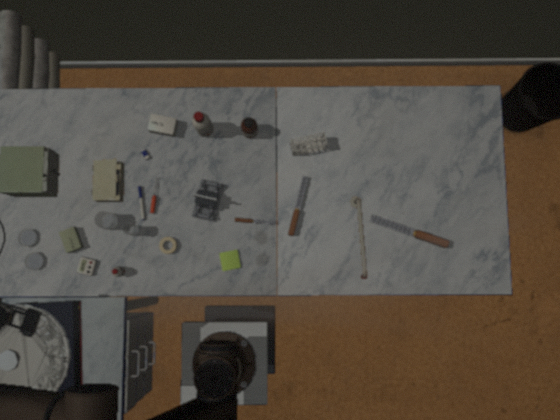

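View pics/s.png

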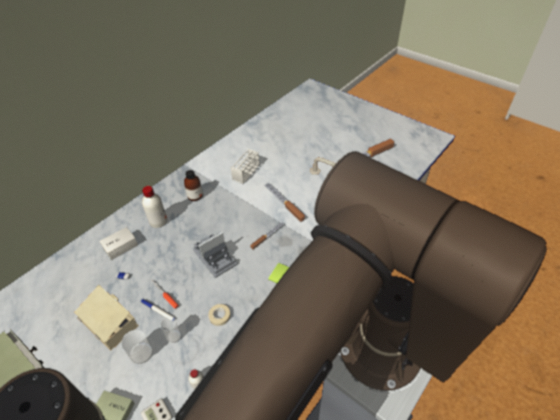

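Look-alikes for the file in the top picture: a large one at (412,234), about 0.31 m long, a middle one at (299,206), about 0.23 m, and a small one at (251,220), about 0.14 m. The middle one is meant, and its handle is at (294,222). The vice is at (207,197), the tape at (168,244) and the slim beaker is probably at (133,229).

```bash
cat >> h.py <<'E'
def plan(p,ydeg=None):
    """shift (shares) in tool axes to TCP p; then ydeg = world yaw wanted of tool x axis"""
    s=bot.state();M=R.from_rotvec(s["tcp_rot"]).as_matrix()
    yaw=np.degrees(np.arctan2(M[1,0],M[0,0]))
    print("tool x yaw",round(yaw,2),"down",np.round(M[:,2],3),"pos",np.round(s["tool_pos"],4),"q6",round(s["qpos"][5],2))
    if ydeg is not None:
        d=(ydeg-yaw+180)%360-180
        print("wz total share",round(-d/60,4)); 
        M=R.from_euler("z",d,degrees=True).as_matrix()@M
    print("shift after turn",np.round(M.T@(np.array(p)-s["tool_pos"])/0.15,4))
E
python3 - <<'E'
from h import *
im=cv2.imread("pics/t.png")
c=cv2.resize(im[160:265,180:320],None,fx=5.6,fy=5.6,interpolation=cv2.INTER_CUBIC);cv2.imwrite("pics/tc.png",cv2.convertScaleAbs(c,alpha=1.6))
plan([0.52,-0.22,0.25],-15)
plan([0.47,0.05,0.3],-13)
s=bot.state();M=R.from_rotvec(s["tcp_rot"]).as_matrix();W=np.array(optics.camera_model("wrist")["world_to_cam"])
C=np.linalg.inv(W);print("cam in tool",np.round(M.T@(C[:3,3]-s["tool_pos"]),3),"look",np.round(M.T@-C[:3,2],3)); print(optics.camera_model("wrist")["mtx"])
E
```

```text
tool x yaw -17.47 down [-0.    -0.001 -1.   ] pos [0.2025 0.6437 0.2048] q6 -0.29
wz total share -0.0411
shift after turn [ 3.5347  5.0143 -0.2987]
tool x yaw -17.47 down [-0.    -0.001 -1.   ] pos [0.2025 0.6437 0.2048] q6 -0.29
wz total share -0.0744
shift after turn [ 2.6279  3.4559 -0.633 ]
cam in tool [ 0.073  0.    -0.18 ] look [-0.277  0.001  0.961]
[[349.18147673   0.         282.13642824]
 [  0.         349.18147673 209.51072253]
 [  0.           0.           1.        ]]
```

View pics/tc.png

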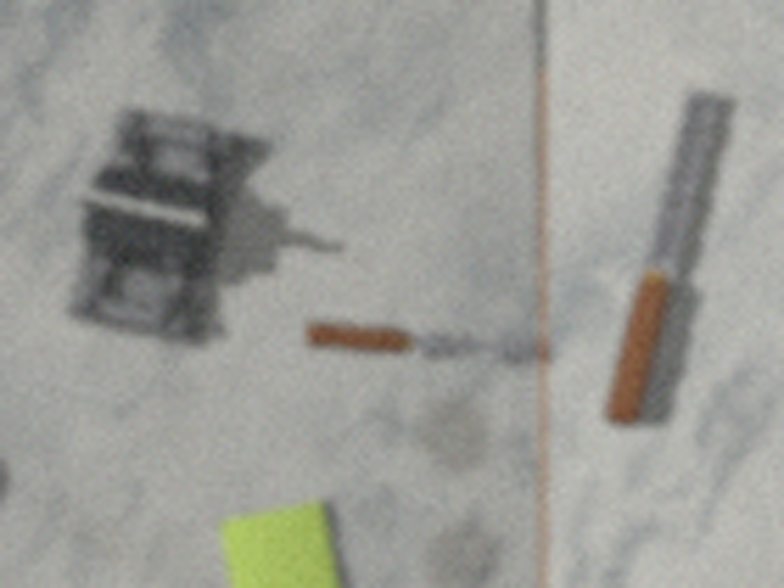

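The middle candidate's handle runs from crop (655,275) to (622,420), with the blade tip at (712,95). The bright plate edge runs from crop (88,196) to (208,219). I'll take a closer look over the vice on the way to the file.

>>> {"name": "carry_out", "arguments": {
  "rows": [
    {"dx": 0.264,"dy": 0.2086,"dz": -0.0452},
    {"dx": 0.264,"dy": 0.2086,"dz": -0.0452},
    {"dx": 0.264,"dy": 0.2086,"dz": -0.0452},
    {"dx": 0.264,"dy": 0.2086,"dz": -0.0452},
    {"dx": 0.264,"dy": 0.2086,"dz": -0.0452},
    {"dx": 0.264,"dy": 0.2086,"dz": -0.0452},
    {"dx": 0.264,"dy": 0.2086,"dz": -0.0452},
    {"dx": 0.264,"dy": 0.2086,"dz": -0.0452},
    {"dx": 0.264,"dy": 0.2086,"dz": -0.0452},
    {"dx": 0.264,"dy": 0.2086,"dz": -0.0452},
    {"dx": 0.264,"dy": 0.2086,"dz": -0.0452},
    {"dx": 0.264,"dy": 0.2086,"dz": -0.0452},
    {"dx": 0.264,"dy": 0.2086,"dz": -0.0452},
    {"dx": 0.264,"dy": 0.2086,"dz": -0.0452},
    {},
    {}
  ]
}}

```text
validation failed for argument at $.ro...
```

```bash
python3 - <<'E'
from h import *
m=optics.camera_model("wrist")
b=optics.grab_frame("wrist");cv2.imwrite("pics/w1.png",b)
for n in ["file","edge","beaker_tall","tape_roll"]:
    for r in nets.regions_of(n,"wrist"):
        p=r["pixels"];ys,xs=np.where(p);print(n,round(r["score"],2),np.round(r["xy"]),p.sum(),np.round(ray("wrist",r["xy"],0.01),3))
for uv in [(88,196),(208,219)]: print(ray("top",(180+uv[0]/5.6,160+uv[1]/5.6),.102))
for uv in [(655,275),(622,420),(712,95)]: print(ray("top",(180+uv[0]/5.6,160+uv[1]/5.6),.02))
plan([0.5,-0.24,0.2],-15)
E
```

```text
[0.61542318 0.09442131 0.102     ]
[0.59992763 0.01611946 0.102     ]
[ 0.57236438 -0.27667103  0.02      ]
[ 0.47409358 -0.25367274  0.02      ]
[ 0.69591334 -0.31652876  0.02      ]
tool x yaw -17.46 down [-0. -0. -1.] pos [0.2026 0.6438 0.2051] q6 -0.29
wz total share -0.0411
shift after turn [3.4403 5.1783 0.0338]
```

View pics/w1.png

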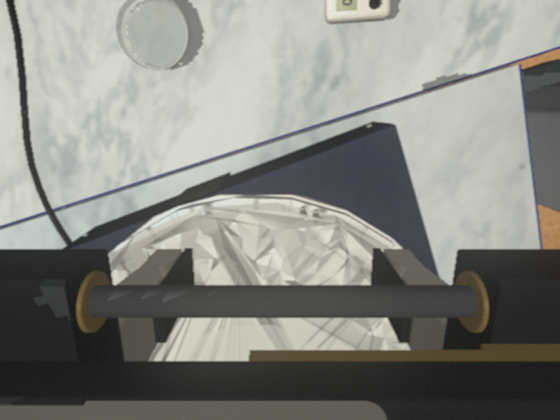

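The move was refused, so the picture still shows the start place: a foil bowl under the gripper and a beaker at (155,30). I'll retry without the empty rows.

>>> {"name": "carry_out", "arguments": {
  "rows": [
    {"dx": 0.264,"dy": 0.208,"dz": -0.045,"claw": 1},
    {"dx": 0.264,"dy": 0.208,"dz": -0.045,"claw": 1},
    {"dx": 0.264,"dy": 0.208,"dz": -0.045,"claw": 1},
    {"dx": 0.264,"dy": 0.208,"dz": -0.045,"claw": 1},
    {"dx": 0.264,"dy": 0.208,"dz": -0.045,"claw": 1},
    {"dx": 0.264,"dy": 0.208,"dz": -0.045,"claw": 1},
    {"dx": 0.264,"dy": 0.208,"dz": -0.045,"claw": 1},
    {"dx": 0.264,"dy": 0.208,"dz": -0.045,"claw": 1},
    {"dx": 0.264,"dy": 0.208,"dz": -0.045,"claw": 1},
    {"dx": 0.264,"dy": 0.208,"dz": -0.045,"claw": 1},
    {"dx": 0.264,"dy": 0.208,"dz": -0.045,"claw": 1},
    {"dx": 0.264,"dy": 0.208,"dz": -0.045,"claw": 1},
    {"dx": 0.264,"dy": 0.208,"dz": -0.045,"claw": 1},
    {"dx": 0.264,"dy": 0.208,"dz": -0.045,"claw": 1},
    {"dx": 0,"claw": 1},
    {"dx": 0,"claw": 1}
  ]
}}

```text
validation failed for argument at $.ro...
```

>>> {"name": "carry_out", "arguments": {
  "rows": [
    {"dx": 0.264,"dy": 0.208,"dz": -0.045,"wx": 0,"wy": 0,"wz": 0,"claw": 1}
  ],
  "grip_force": 30
}}

```text
t: 0.68
tool_pos: [0.2299, 0.6031, 0.2103]
tcp_rot: [3.104, -0.473, 0.0]
force: [1.1, -1.1, 0.5]
grip_width: 1.0
grasp_force: 0.0
```

>>> {"name": "carry_out", "arguments": {
  "rows": [
    {"dx": 0.264,"dy": 0.208,"dz": -0.045,"wx": 0,"wy": 0,"wz": 0,"claw": 1},
    {"dx": 0.264,"dy": 0.208,"dz": -0.045,"wx": 0,"wy": 0,"wz": 0,"claw": 1},
    {"dx": 0.264,"dy": 0.208,"dz": -0.045,"wx": 0,"wy": 0,"wz": 0,"claw": 1},
    {"dx": 0.264,"dy": 0.208,"dz": -0.045,"wx": 0,"wy": 0,"wz": 0,"claw": 1},
    {"dx": 0.264,"dy": 0.208,"dz": -0.045,"wx": 0,"wy": 0,"wz": 0,"claw": 1},
    {"dx": 0.264,"dy": 0.208,"dz": -0.045,"wx": 0,"wy": 0,"wz": 0,"claw": 1},
    {"dx": 0.264,"dy": 0.208,"dz": -0.045,"wx": 0,"wy": 0,"wz": 0,"claw": 1},
    {"dx": 0.264,"dy": 0.208,"dz": -0.045,"wx": 0,"wy": 0,"wz": 0,"claw": 1},
    {"dx": 0.264,"dy": 0.208,"dz": -0.045,"wx": 0,"wy": 0,"wz": 0,"claw": 1},
    {"dx": 0.264,"dy": 0.208,"dz": -0.045,"wx": 0,"wy": 0,"wz": 0,"claw": 1},
    {"dx": 0.264,"dy": 0.208,"dz": -0.045,"wx": 0,"wy": 0,"wz": 0,"claw": 1},
    {"dx": 0.264,"dy": 0.208,"dz": -0.045,"wx": 0,"wy": 0,"wz": 0,"claw": 1},
    {"dx": 0.264,"dy": 0.208,"dz": -0.045,"wx": 0,"wy": 0,"wz": 0,"claw": 1},
    {"dx": 0,"dy": 0,"dz": 0,"wx": 0,"wy": 0,"wz": 0,"claw": 1},
    {"dx": 0,"dy": 0,"dz": 0,"wx": 0,"wy": 0,"wz": 0,"claw": 1}
  ],
  "grip_force": 30
}}

```text
t: 2.55
tool_pos: [0.6002, 0.0606, 0.2993]
tcp_rot: [-3.105, 0.478, 0.001]
force: [-0.6, -0.0, -0.1]
grip_width: 1.001
grasp_force: 0.0
```

```bash
python3 - <<'E'
from h import *
b=optics.grab_frame("wrist");cv2.imwrite("pics/w2.png",b)
for n in ["file","edge","beaker_tall","tape_roll"]:
    for r in nets.regions_of(n,"wrist"):
        p=r["pixels"];ys,xs=np.where(p);print(n,round(r["score"],2),np.round(r["xy"]),p.sum(),np.round(ray("wrist",r["xy"],0.01),3))
plan([0.5,-0.24,0.2],-13.5)
E
```

```text
file 0.84 [544. 119.] 4368 [ 0.556 -0.284  0.01 ]
file 0.82 [415. 179.] 1388 [ 0.528 -0.107  0.01 ]
file 0.74 [118. 279.] 76 [0.511 0.344 0.01 ]
edge 0.58 [278. 165.] 3534 [0.602 0.067 0.01 ]
beaker_tall 0.59 [119. 280.] 61 [0.509 0.343 0.01 ]
tape_roll 0.53 [220. 284.] 193 [0.457 0.202 0.01 ]
tool x yaw -17.38 down [ 0.  0. -1.] pos [0.6    0.0617 0.2998] q6 0.84
wz total share -0.0647
shift after turn [-0.1785  2.1117  0.6644]
```

View pics/w2.png

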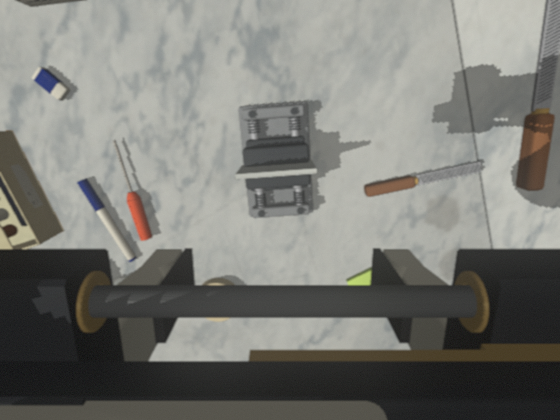

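The wrist picture shows the vice with its bright top edge from about (237,172) to (316,170). The wanted file is at the right, handle from (540,112) to (531,187), and the small look-alike is at (420,180).

```bash
python3 - <<'E'
from h import *
b=cv2.imread("pics/w2.png")
g=b.min(axis=2)
for u in range(240,316,12): print(u,g[158:182,u].tolist())
for uv in [(237,172),(316,170)]: print(ray("wrist",uv,.102))
for uv in [(540,112),(531,187)]: print(ray("wrist",uv,.02))
E
```

```text
240 [165, 163, 164, 164, 165, 162, 162, 157, 142, 122, 105, 94, 88, 85, 88, 116, 158, 177, 178, 174, 169, 162, 163, 166]
252 [81, 81, 81, 83, 82, 81, 69, 62, 70, 82, 87, 87, 85, 85, 115, 158, 175, 178, 175, 159, 116, 84, 82, 83]
264 [78, 80, 80, 76, 69, 61, 60, 70, 80, 85, 87, 86, 85, 114, 155, 177, 180, 177, 162, 119, 85, 79, 82, 82]
276 [79, 75, 67, 61, 59, 57, 65, 77, 84, 84, 82, 85, 108, 151, 178, 181, 177, 163, 125, 86, 76, 80, 80, 82]
288 [72, 63, 56, 58, 57, 63, 79, 86, 84, 84, 82, 102, 143, 175, 182, 178, 165, 128, 91, 77, 78, 81, 81, 78]
300 [71, 61, 59, 57, 63, 78, 85, 84, 84, 84, 95, 135, 173, 184, 178, 169, 138, 97, 78, 79, 79, 81, 81, 79]
312 [111, 109, 102, 95, 90, 86, 86, 85, 83, 92, 128, 171, 183, 180, 174, 157, 128, 113, 112, 114, 112, 111, 109, 108]
[0.62135004 0.10591726 0.102     ]
[0.59770284 0.0229208  0.102     ]
[ 0.56860271 -0.27228037  0.02      ]
[ 0.47345393 -0.25065134  0.02      ]
```

>>> {"name": "carry_out", "arguments": {
  "rows": [
    {"dx": 0.0,"dy": 0.0,"dz": 0,"wx": 0,"wy": 0,"wz": -0.048,"claw": 1},
    {"dx": 0.025,"dy": 0.278,"dz": 0.15,"wx": 0,"wy": 0,"wz": 0,"claw": 1},
    {"dx": 0.025,"dy": 0.278,"dz": 0.15,"wx": 0,"wy": 0,"wz": 0,"claw": 1},
    {"dx": 0.025,"dy": 0.278,"dz": 0.15,"wx": 0,"wy": 0,"wz": 0,"claw": 1},
    {"dx": 0.025,"dy": 0.278,"dz": 0.15,"wx": 0,"wy": 0,"wz": 0,"claw": 1},
    {"dx": 0.025,"dy": 0.278,"dz": 0.15,"wx": 0,"wy": 0,"wz": 0,"claw": 1},
    {"dx": 0.025,"dy": 0.278,"dz": 0.15,"wx": 0,"wy": 0,"wz": 0,"claw": 1},
    {"dx": 0.025,"dy": 0.278,"dz": 0.15,"wx": 0,"wy": 0,"wz": 0,"claw": 1},
    {"dx": 0.025,"dy": 0.278,"dz": 0.15,"wx": 0,"wy": 0,"wz": 0,"claw": 1},
    {"dx": 0,"dy": 0,"dz": 0,"wx": 0,"wy": 0,"wz": 0,"claw": 1},
    {"dx": 0,"dy": 0,"dz": 0,"wx": 0,"wy": 0,"wz": 0,"claw": 1}
  ],
  "grip_force": 50
}}

```text
t: 4.18
tool_pos: [0.5457, -0.2693, 0.1198]
tcp_rot: [3.116, -0.398, 0.0]
force: [-0.1, 0.4, 0.2]
grip_width: 1.003
grasp_force: 0.0
```

```bash
python3 - <<'E'
from h import *
b=optics.grab_frame("wrist")
for r in nets.regions_of("file","wrist"):
    p=r["pixels"];ys,xs=np.where(p);mr=cv2.minAreaRect(np.c_[xs,ys].astype(np.float32))
    print(round(r["score"],2),np.round(r["xy"]),p.sum(),np.round(cv2.boxPoints(mr)).tolist())
s=bot.state();M=R.from_rotvec(s["tcp_rot"]).as_matrix()
for x in (-.05,.0,.05,.055,.185): # predicted points of file
    q=np.array([.522,-.263,.018])+x*np.array([.968,-.25,0]);cv2.circle(b,tuple(int(v) for v in proj("wrist",q)),3,(0,255,0),-1)
cv2.imwrite("pics/w3.png",b);plan([0.546,-.269,.005],-14.5)
E
```

```text
0.77 [140. 256.] 1014 [[109.0, 254.0], [207.0, 239.0], [210.0, 255.0], [111.0, 271.0]]
0.63 [285. 139.] 8445 [[266.0, 285.0], [266.0, 0.0], [298.0, 0.0], [298.0, 285.0]]
tool x yaw -14.5 down [ 0.001 -0.    -1.   ] pos [ 0.5462 -0.2687  0.1204] q6 1.45
wz total share -0.0
shift after turn [-0.0021  0.0022  0.7695]
```

View pics/w3.png

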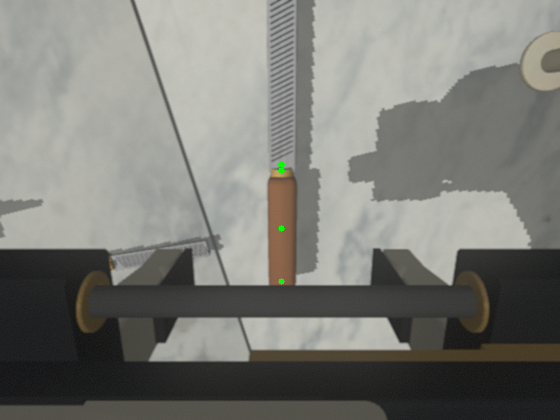

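The file is centred under the gripper with its handle front at (282,178), about 6 mm nearer the robot than predicted. I'll descend and grip.

>>> {"name": "carry_out", "arguments": {
  "rows": [
    {"dx": -0.04,"dy": 0,"dz": 0.2,"wx": 0,"wy": 0,"wz": 0,"claw": 1},
    {"dx": 0,"dy": 0,"dz": 0.2,"wx": 0,"wy": 0,"wz": 0,"claw": 1},
    {"dx": 0,"dy": 0,"dz": 0.2,"wx": 0,"wy": 0,"wz": 0,"claw": 1},
    {"dx": 0,"dy": 0,"dz": 0.165,"wx": 0,"wy": 0,"wz": 0,"claw": 1},
    {"dx": 0,"dy": 0,"dz": 0,"wx": 0,"wy": 0,"wz": 0,"claw": 1},
    {"dx": 0,"dy": 0,"dz": 0,"wx": 0,"wy": 0,"wz": 0,"claw": 0},
    {"dx": 0,"dy": 0,"dz": 0,"wx": 0,"wy": 0,"wz": 0,"claw": 0},
    {"dx": 0,"dy": 0,"dz": 0,"wx": 0,"wy": 0,"wz": 0,"claw": 0},
    {"dx": 0,"dy": 0,"dz": 0,"wx": 0,"wy": 0,"wz": 0,"claw": 0},
    {"dx": 0,"dy": 0,"dz": 0,"wx": 0,"wy": 0,"wz": 0,"claw": 0},
    {"dx": 0,"dy": 0,"dz": 0,"wx": 0,"wy": 0,"wz": 0,"claw": 0}
  ],
  "grip_force": 55
}}

```text
t: 5.65
tool_pos: [0.5395, -0.2681, 0.0048]
tcp_rot: [3.116, -0.399, -0.0]
force: [0.0, 1.1, -0.3]
grip_width: 0.38
grasp_force: 0.0
```

>>> {"name": "carry_out", "arguments": {
  "rows": [
    {"dx": 0,"dy": 0,"dz": 0,"wx": 0,"wy": 0,"wz": 0,"claw": 0},
    {"dx": 0,"dy": 0,"dz": 0,"wx": 0,"wy": 0,"wz": 0,"claw": 0},
    {"dx": 0,"dy": 0,"dz": 0,"wx": 0,"wy": 0,"wz": 0,"claw": 0},
    {"dx": 0,"dy": 0,"dz": 0,"wx": 0,"wy": 0,"wz": 0,"claw": 0}
  ],
  "grip_force": 55
}}

```text
t: 6.15
tool_pos: [0.5396, -0.2681, 0.0048]
tcp_rot: [-3.116, 0.399, 0.0]
force: [0.7, -0.6, 1.1]
grip_width: 0.257
grasp_force: 55.0
```

>>> {"name": "carry_out", "arguments": {
  "rows": [
    {"dx": 0,"dy": 0,"dz": -0.2,"wx": 0,"wy": 0,"wz": 0,"claw": 0},
    {"dx": 0,"dy": 0,"dz": -0.3,"wx": 0,"wy": 0,"wz": 0,"claw": 0},
    {"dx": 0,"dy": 0,"dz": -0.3,"wx": 0,"wy": 0,"wz": 0,"claw": 0},
    {"dx": 0,"dy": 0,"dz": -0.3,"wx": 0,"wy": 0,"wz": 0,"claw": 0},
    {"dx": 0,"dy": 0,"dz": 0,"wx": 0,"wy": 0,"wz": 0,"claw": 0},
    {"dx": 0,"dy": 0,"dz": 0,"wx": 0,"wy": 0,"wz": 0,"claw": 0}
  ],
  "grip_force": 55
}}

```text
t: 6.9
tool_pos: [0.5389, -0.2677, 0.1691]
tcp_rot: [-3.115, 0.399, 0.001]
force: [-0.7, -0.9, -2.6]
grip_width: 0.253
grasp_force: 55.0
```

```bash
python3 - <<'E'
from h import *
b=optics.grab_frame("wrist")
s=bot.state();M=R.from_rotvec(s["tcp_rot"]).as_matrix()
for x in (0.05,.055,.185): # file pts, grip at +25, top at +3 / 15
    for h in (.003,.015):
        q=s["tool_pos"]+M@np.array([x-.025,0,-.0102-h]);p=proj("wrist",q);print(x,h,p.round(1));cv2.circle(b,tuple(int(v) for v in p),2,(0,255,0),-1)
cv2.imwrite("pics/w4.png",b);print(s["force"],s["grasp_force"])
plan([0.607-.13*.976,.062+.13*.218,.18],-12.5)
E
```

```text
0.05 0.003 [281. 210.]
0.05 0.015 [281.  217.2]
0.055 0.003 [281.  200.3]
0.055 0.015 [281.  206.8]
0.185 0.003 [ 280.9 -121.6]
0.185 0.015 [ 280.8 -142.9]
[ 0.43655156 -0.06986044 -2.31407534] 54.99170780181885
tool x yaw -14.6 down [-0.002  0.001 -1.   ] pos [ 0.5386 -0.2677  0.1684] q6 1.45
wz total share -0.0351
shift after turn [-0.8972 -2.2461 -0.0745]
```

View pics/w4.png

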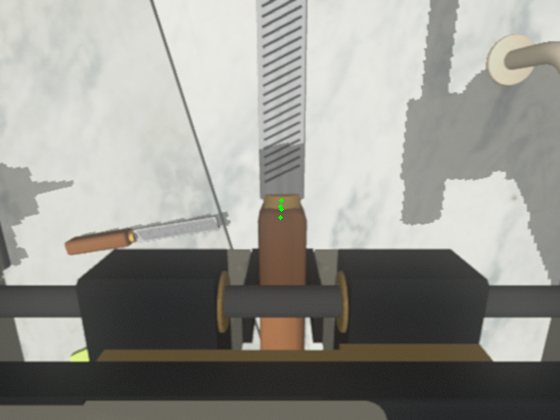

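The grasp is good: the wooden front shows at (282,207), so the grip sits at file x of about +22 mm, and the blade is straight ahead. Next I carry it to the stroke start and lower it partway.

>>> {"name": "carry_out", "arguments": {
  "rows": [
    {"dx": 0,"dy": 0,"dz": 0,"wx": 0,"wy": 0,"wz": -0.035,"claw": 0},
    {"dx": -0.06,"dy": -0.14,"dz": 0,"wx": 0,"wy": 0,"wz": 0,"claw": 0},
    {"dx": -0.115,"dy": -0.281,"dz": 0,"wx": 0,"wy": 0,"wz": 0,"claw": 0},
    {"dx": -0.115,"dy": -0.281,"dz": 0,"wx": 0,"wy": 0,"wz": 0,"claw": 0},
    {"dx": -0.115,"dy": -0.281,"dz": 0,"wx": 0,"wy": 0,"wz": 0,"claw": 0},
    {"dx": -0.115,"dy": -0.281,"dz": 0,"wx": 0,"wy": 0,"wz": 0,"claw": 0},
    {"dx": -0.115,"dy": -0.281,"dz": 0,"wx": 0,"wy": 0,"wz": 0,"claw": 0},
    {"dx": -0.115,"dy": -0.281,"dz": 0,"wx": 0,"wy": 0,"wz": 0,"claw": 0},
    {"dx": -0.115,"dy": -0.281,"dz": 0,"wx": 0,"wy": 0,"wz": 0,"claw": 0},
    {"dx": -0.055,"dy": -0.14,"dz": 0,"wx": 0,"wy": 0,"wz": 0,"claw": 0},
    {"dx": 0,"dy": 0,"dz": 0,"wx": 0,"wy": 0,"wz": 0,"claw": 0},
    {"dx": 0,"dy": 0,"dz": 0.15,"wx": 0,"wy": 0,"wz": 0,"claw": 0},
    {"dx": 0,"dy": 0,"dz": 0.15,"wx": 0,"wy": 0,"wz": 0,"claw": 0},
    {"dx": 0,"dy": 0,"dz": 0,"wx": 0,"wy": 0,"wz": 0,"claw": 0},
    {"dx": 0,"dy": 0,"dz": 0,"wx": 0,"wy": 0,"wz": 0,"claw": 0}
  ],
  "grip_force": 55
}}

```text
t: 8.82
tool_pos: [0.4782, 0.0905, 0.1253]
tcp_rot: [3.123, -0.341, 0.0]
force: [-0.1, -0.5, -1.0]
grip_width: 0.261
grasp_force: 55.0
```

```bash
python3 - <<'E'
from h import *
b=optics.grab_frame("wrist")
plan([.477,.091,.095],-12.5)
for p in [(0.617,.107),(.5975,.023)]: cv2.circle(b,tuple(int(v) for v in proj("wrist",np.array([*p,.102]))),3,(0,255,0),-1)
cv2.imwrite("pics/w5.png",b);s=bot.state();print(s["force"],s["moment"])
E
```

```text
tool x yaw -12.48 down [ 0.001  0.    -1.   ] pos [0.4783 0.0907 0.1256] q6 0.76
wz total share 0.0003
shift after turn [-9.20e-03  1.00e-04  2.04e-01]
[ 0.00880108  1.17438973 -1.7962583 ] [-0.02669994  0.01135461 -0.03734501]
```

View pics/w5.png

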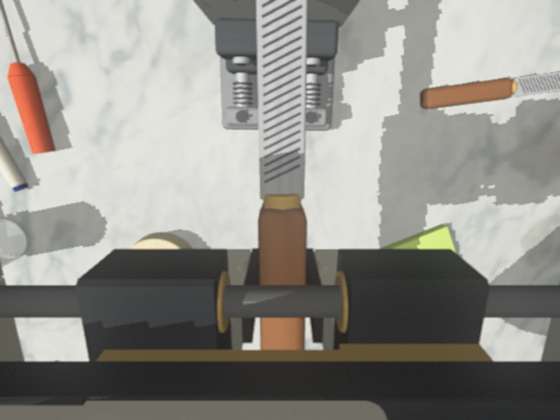

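The file is square over the vice, centred on it (columns 258–305 against jaws 217–335), and clear of the beaker and tape. I'll lower it to contact.

>>> {"name": "carry_out", "arguments": {
  "rows": [
    {"dx": 0,"dy": 0,"dz": 0.1,"wx": 0,"wy": 0,"wz": 0,"claw": 0},
    {"dx": 0,"dy": 0,"dz": 0.07,"wx": 0,"wy": 0,"wz": 0,"claw": 0},
    {"dx": 0,"dy": 0,"dz": 0.03,"wx": 0,"wy": 0,"wz": 0,"claw": 0},
    {"dx": 0,"dy": 0,"dz": 0.0,"wx": 0,"wy": 0,"wz": 0,"claw": 0},
    {"dx": 0,"dy": 0,"dz": 0.0,"wx": 0,"wy": 0,"wz": 0,"claw": 0}
  ],
  "grip_force": 58
}}

```text
t: 9.5
tool_pos: [0.4779, 0.091, 0.095]
tcp_rot: [-3.123, 0.341, -0.0]
force: [1.2, -0.1, -1.8]
grip_width: 0.259
grasp_force: 58.0
```

```bash
python3 -c "
from h import *
s=bot.state();print(s['tool_pos'],s['force'],s['moment'])"
```

```text
[0.47790144 0.09096783 0.09502476] [ 1.17169599 -0.07872501 -1.75999544] [-0.04553307  0.04400453 -0.00487104]
```

>>> {"name": "carry_out", "arguments": {
  "rows": [
    {"dx": 0,"dy": 0,"dz": 0.02,"wx": 0,"wy": 0,"wz": 0,"claw": 0},
    {"dx": 0,"dy": 0,"dz": 0,"wx": 0,"wy": 0,"wz": 0,"claw": 0}
  ]
}}

```text
t: 9.75
tool_pos: [0.4778, 0.0909, 0.0919]
tcp_rot: [-3.123, 0.341, -0.0]
force: [-0.2, -0.6, -0.2]
grip_width: 0.258
grasp_force: 58.0
```

```bash
python3 -c "
from h import *
s=bot.state();print(s['tool_pos'],s['force'],s['moment'])"
```

```text
[0.47779149 0.09091315 0.0918514 ] [-0.22948582 -0.63122359 -0.17623645] [ 0.01773254 -0.07866051  0.01536023]
```

>>> {"name": "carry_out", "arguments": {
  "rows": [
    {"dx": 0,"dy": 0,"dz": 0.012,"wx": 0,"wy": 0,"wz": 0,"claw": 0},
    {"dx": 0,"dy": 0,"dz": 0,"wx": 0,"wy": 0,"wz": 0,"claw": 0}
  ]
}}

```text
t: 10.0
tool_pos: [0.4778, 0.0909, 0.09]
tcp_rot: [-3.123, 0.342, -0.0]
force: [0.1, 0.7, 0.4]
grip_width: 0.255
grasp_force: 58.0
```

```bash
python3 -c "
from h import *
s=bot.state();print(s['tool_pos'],s['force'],s['moment'])"
```

```text
[0.47777374 0.09089769 0.09001457] [0.10565563 0.68313533 0.38025672] [ 0.03987325 -0.10354034  0.04609261]
```

>>> {"name": "carry_out", "arguments": {
  "rows": [
    {"dx": 0.07,"dy": 0,"dz": 0,"wx": 0,"wy": 0,"wz": 0,"claw": 0},
    {"dx": 0.07,"dy": 0,"dz": 0,"wx": 0,"wy": 0,"wz": 0,"claw": 0},
    {"dx": 0.07,"dy": 0,"dz": 0,"wx": 0,"wy": 0,"wz": 0,"claw": 0},
    {"dx": 0.07,"dy": 0,"dz": 0,"wx": 0,"wy": 0,"wz": 0,"claw": 0}
  ]
}}

```text
t: 10.5
tool_pos: [0.5195, 0.0814, 0.0899]
tcp_rot: [3.123, -0.342, -0.0]
force: [-2.1, 0.6, 0.9]
grip_width: 0.255
grasp_force: 58.0
```

```bash
python3 -c "
from h import *
s=bot.state();print(s['tool_pos'],s['force'],s['moment'])"
```

```text
[0.51947686 0.08144827 0.0899056 ] [-2.06374843  0.60981701  0.88226392] [0.11566632 0.53984466 0.0368916 ]
```

>>> {"name": "carry_out", "arguments": {
  "rows": [
    {"dx": 0.07,"dy": 0,"dz": 0,"wx": 0,"wy": 0,"wz": 0,"claw": 0},
    {"dx": 0.07,"dy": 0,"dz": 0,"wx": 0,"wy": 0,"wz": 0,"claw": 0},
    {"dx": 0.07,"dy": 0,"dz": 0,"wx": 0,"wy": 0,"wz": 0,"claw": 0},
    {"dx": 0.04,"dy": 0,"dz": 0,"wx": 0,"wy": 0,"wz": 0,"claw": 0},
    {"dx": 0.03,"dy": 0,"dz": 0,"wx": 0,"wy": 0,"wz": 0,"claw": 0}
  ]
}}

```text
t: 11.12
tool_pos: [0.5598, 0.0725, 0.0902]
tcp_rot: [3.123, -0.342, -0.001]
force: [-6.1, 1.0, 8.5]
grip_width: 0.255
grasp_force: 58.0
```

```bash
python3 - <<'E'
from h import *
s=bot.state();print(s['tool_pos'],s['force'],s['moment'])
b=optics.grab_frame("wrist");cv2.imwrite("pics/w6.png",b)
for p in [(0.617,.107),(.5975,.023)]: print(proj("wrist",np.array([*p,.102])))
E
```

```text
[0.55976738 0.07252464 0.09020809] [-6.06151029  0.96324709  8.51088478] [0.41440264 2.00579137 0.01387009]
[186.22657339 163.7792873 ]
[364.21783233 165.64315961]
```

View pics/w6.png

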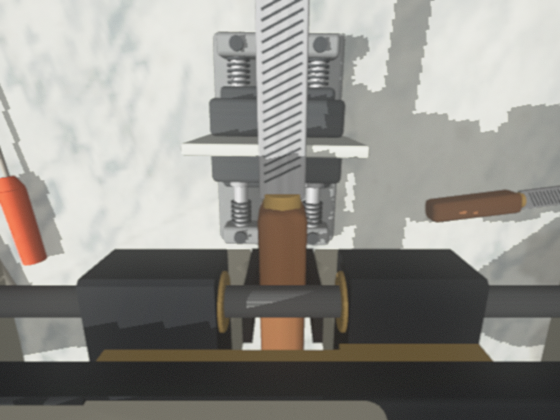

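The plate's bright edge is at row 150, pushed about 6 mm forward of its predicted row 165. The handle front is at row 207, so file x is about -0.077 m and the stroke end is reached. I'll lift, draw back in the air and lower again.

>>> {"name": "carry_out", "arguments": {
  "rows": [
    {"dx": 0,"dy": 0,"dz": -0.1,"wx": 0,"wy": 0,"wz": 0,"claw": 0},
    {"dx": 0,"dy": 0,"dz": -0.1,"wx": 0,"wy": 0,"wz": 0,"claw": 0},
    {"dx": 0,"dy": 0,"dz": 0,"wx": 0,"wy": 0,"wz": 0,"claw": 0},
    {"dx": 0,"dy": 0,"dz": 0,"wx": 0,"wy": 0,"wz": 0,"claw": 0},
    {"dx": -0.14,"dy": 0,"dz": 0,"wx": 0,"wy": 0,"wz": 0,"claw": 0},
    {"dx": -0.14,"dy": 0,"dz": 0,"wx": 0,"wy": 0,"wz": 0,"claw": 0},
    {"dx": -0.14,"dy": 0,"dz": 0,"wx": 0,"wy": 0,"wz": 0,"claw": 0},
    {"dx": -0.14,"dy": 0,"dz": 0,"wx": 0,"wy": 0,"wz": 0,"claw": 0},
    {"dx": 0,"dy": 0,"dz": 0,"wx": 0,"wy": 0,"wz": 0,"claw": 0},
    {"dx": 0,"dy": 0,"dz": 0.1,"wx": 0,"wy": 0,"wz": 0,"claw": 0},
    {"dx": 0,"dy": 0,"dz": 0.06,"wx": 0,"wy": 0,"wz": 0,"claw": 0},
    {"dx": 0,"dy": 0,"dz": 0.02,"wx": 0,"wy": 0,"wz": 0,"claw": 0},
    {"dx": 0,"dy": 0,"dz": 0,"wx": 0,"wy": 0,"wz": 0,"claw": 0}
  ]
}}

```text
t: 12.8
tool_pos: [0.4778, 0.0906, 0.0926]
tcp_rot: [3.122, -0.342, -0.001]
force: [-0.6, -0.3, -1.1]
grip_width: 0.257
grasp_force: 58.0
```

```bash
python3 -c "
from h import *
s=bot.state();print(s['tool_pos'],s['force'],s['moment'])"
```

```text
[0.47779849 0.0906293  0.09256938] [-0.57288391 -0.26436068 -1.13718999] [-0.16146139 -0.03738595  0.02382955]
```

>>> {"name": "carry_out", "arguments": {
  "rows": [
    {"dx": 0,"dy": 0,"dz": 0.02,"wx": 0,"wy": 0,"wz": 0,"claw": 0},
    {"dx": 0,"dy": 0,"dz": 0,"wx": 0,"wy": 0,"wz": 0,"claw": 0}
  ]
}}

```text
t: 13.05
tool_pos: [0.4777, 0.0908, 0.09]
tcp_rot: [-3.123, 0.342, -0.0]
force: [-0.2, -0.3, 0.9]
grip_width: 0.257
grasp_force: 58.0
```

```bash
python3 -c "
from h import *
s=bot.state();print(s['tool_pos'],s['force'],s['moment'])"
```

```text
[0.47774873 0.09079932 0.0900288 ] [-0.23511563 -0.25425466  0.93614906] [-0.1158843  -0.10628749 -0.02922173]
```

>>> {"name": "carry_out", "arguments": {
  "rows": [
    {"dx": 0,"dy": 0,"dz": 0.006,"wx": 0,"wy": 0,"wz": 0,"claw": 0},
    {"dx": 0,"dy": 0,"dz": 0,"wx": 0,"wy": 0,"wz": 0,"claw": 0},
    {"dx": 0,"dy": 0,"dz": 0,"wx": 0,"wy": 0,"wz": 0,"claw": 0}
  ]
}}

```text
t: 13.42
tool_pos: [0.4778, 0.0909, 0.0893]
tcp_rot: [-3.123, 0.341, -0.0]
force: [-0.3, -0.5, 0.2]
grip_width: 0.254
grasp_force: 58.0
```

```bash
python3 -c "
from h import *
s=bot.state();print(s['tool_pos'],s['force'],s['moment'])"
```

```text
[0.47778093 0.09089302 0.08925475] [-0.25269287 -0.46587431  0.22337791] [-0.20377324 -0.01882272 -0.08881982]
```

>>> {"name": "carry_out", "arguments": {
  "rows": [
    {"dx": 0.07,"dy": 0,"dz": 0,"wx": 0,"wy": 0,"wz": 0,"claw": 0},
    {"dx": 0.07,"dy": 0,"dz": 0,"wx": 0,"wy": 0,"wz": 0,"claw": 0},
    {"dx": 0.07,"dy": 0,"dz": -0.002,"wx": 0,"wy": 0,"wz": 0,"claw": 0},
    {"dx": 0.07,"dy": 0,"dz": -0.002,"wx": 0,"wy": 0,"wz": 0,"claw": 0},
    {"dx": 0.07,"dy": 0,"dz": -0.002,"wx": 0,"wy": 0,"wz": 0,"claw": 0},
    {"dx": 0.07,"dy": 0,"dz": -0.002,"wx": 0,"wy": 0,"wz": 0,"claw": 0},
    {"dx": 0.07,"dy": 0,"dz": 0,"wx": 0,"wy": 0,"wz": 0,"claw": 0},
    {"dx": 0.05,"dy": 0,"dz": 0,"wx": 0,"wy": 0,"wz": 0,"claw": 0},
    {"dx": 0.03,"dy": 0,"dz": 0,"wx": 0,"wy": 0,"wz": 0,"claw": 0}
  ]
}}

```text
t: 14.55
tool_pos: [0.5613, 0.0722, 0.0905]
tcp_rot: [3.123, -0.342, -0.001]
force: [-5.7, 0.8, 7.3]
grip_width: 0.257
grasp_force: 58.0
```

```bash
python3 -c "
from h import *
s=bot.state();print(s['tool_pos'],s['force'],s['moment'])"
```

```text
[0.56133372 0.07216366 0.09049325] [-5.72377319  0.80313     7.33761908] [0.4358546  2.03025537 0.02478584]
```

>>> {"name": "carry_out", "arguments": {
  "rows": [
    {"dx": 0,"dy": 0,"dz": -0.1,"wx": 0,"wy": 0,"wz": 0,"claw": 0},
    {"dx": 0,"dy": 0,"dz": -0.1,"wx": 0,"wy": 0,"wz": 0,"claw": 0},
    {"dx": 0,"dy": 0,"dz": 0,"wx": 0,"wy": 0,"wz": 0,"claw": 0},
    {"dx": 0,"dy": 0,"dz": 0,"wx": 0,"wy": 0,"wz": 0,"claw": 0},
    {"dx": -0.14,"dy": 0,"dz": 0,"wx": 0,"wy": 0,"wz": 0,"claw": 0},
    {"dx": -0.14,"dy": 0,"dz": 0,"wx": 0,"wy": 0,"wz": 0,"claw": 0},
    {"dx": -0.14,"dy": 0,"dz": 0,"wx": 0,"wy": 0,"wz": 0,"claw": 0},
    {"dx": -0.15,"dy": 0,"dz": 0,"wx": 0,"wy": 0,"wz": 0,"claw": 0},
    {"dx": 0,"dy": 0,"dz": 0,"wx": 0,"wy": 0,"wz": 0,"claw": 0},
    {"dx": 0,"dy": 0,"dz": 0.1,"wx": 0,"wy": 0,"wz": 0,"claw": 0},
    {"dx": 0,"dy": 0,"dz": 0.06,"wx": 0,"wy": 0,"wz": 0,"claw": 0},
    {"dx": 0,"dy": 0,"dz": 0.03,"wx": 0,"wy": 0,"wz": 0,"claw": 0},
    {"dx": 0,"dy": 0,"dz": 0.018,"wx": 0,"wy": 0,"wz": 0,"claw": 0},
    {"dx": 0,"dy": 0,"dz": 0,"wx": 0,"wy": 0,"wz": 0,"claw": 0},
    {"dx": 0,"dy": 0,"dz": 0,"wx": 0,"wy": 0,"wz": 0,"claw": 0}
  ]
}}

```text
t: 16.42
tool_pos: [0.4779, 0.0909, 0.0894]
tcp_rot: [-3.123, 0.342, -0.001]
force: [0.2, 0.1, -0.7]
grip_width: 0.259
grasp_force: 58.0
```

```bash
python3 -c "
from h import *
s=bot.state();print(s['tool_pos'],s['force'],s['moment'])"
```

```text
[0.47791572 0.09087081 0.08937611] [ 0.16084504  0.10136862 -0.67610192] [-0.26436051 -0.0753006  -0.08696507]
```

>>> {"name": "carry_out", "arguments": {
  "rows": [
    {"dx": 0.07,"dy": 0,"dz": 0,"wx": 0,"wy": 0,"wz": 0,"claw": 0},
    {"dx": 0.07,"dy": 0,"dz": 0,"wx": 0,"wy": 0,"wz": 0,"claw": 0},
    {"dx": 0.07,"dy": 0,"dz": -0.002,"wx": 0,"wy": 0,"wz": 0,"claw": 0},
    {"dx": 0.07,"dy": 0,"dz": -0.002,"wx": 0,"wy": 0,"wz": 0,"claw": 0},
    {"dx": 0.07,"dy": 0,"dz": -0.002,"wx": 0,"wy": 0,"wz": 0,"claw": 0},
    {"dx": 0.07,"dy": 0,"dz": -0.002,"wx": 0,"wy": 0,"wz": 0,"claw": 0},
    {"dx": 0.07,"dy": 0,"dz": 0,"wx": 0,"wy": 0,"wz": 0,"claw": 0},
    {"dx": 0.05,"dy": 0,"dz": 0,"wx": 0,"wy": 0,"wz": 0,"claw": 0},
    {"dx": 0.03,"dy": 0,"dz": 0,"wx": 0,"wy": 0,"wz": 0,"claw": 0}
  ]
}}

```text
t: 17.55
tool_pos: [0.5613, 0.0722, 0.0905]
tcp_rot: [3.123, -0.342, -0.001]
force: [-6.9, 0.9, 7.4]
grip_width: 0.255
grasp_force: 58.0
```

```bash
python3 -c "
from h import *
s=bot.state();print(s['tool_pos'],s['force'],s['moment'])"
```

```text
[0.56130367 0.07215703 0.09049104] [-6.87141106  0.92517677  7.35997186] [ 0.51035037  2.05975251 -0.01420396]
```

Before laying the file down, I'll confirm that the start of each stroke really was in contact. I'll average the force readings free in the air, then at the start pose.

>>> {"name": "carry_out", "arguments": {
  "rows": [
    {"dx": 0,"dy": 0,"dz": -0.1,"wx": 0,"wy": 0,"wz": 0,"claw": 0},
    {"dx": 0,"dy": 0,"dz": -0.1,"wx": 0,"wy": 0,"wz": 0,"claw": 0},
    {"dx": 0,"dy": 0,"dz": 0,"wx": 0,"wy": 0,"wz": 0,"claw": 0},
    {"dx": 0,"dy": 0,"dz": 0,"wx": 0,"wy": 0,"wz": 0,"claw": 0},
    {"dx": -0.14,"dy": 0,"dz": 0,"wx": 0,"wy": 0,"wz": 0,"claw": 0},
    {"dx": -0.14,"dy": 0,"dz": 0,"wx": 0,"wy": 0,"wz": 0,"claw": 0},
    {"dx": -0.14,"dy": 0,"dz": 0,"wx": 0,"wy": 0,"wz": 0,"claw": 0},
    {"dx": -0.15,"dy": 0,"dz": 0,"wx": 0,"wy": 0,"wz": 0,"claw": 0},
    {"dx": 0,"dy": 0,"dz": 0,"wx": 0,"wy": 0,"wz": 0,"claw": 0},
    {"dx": 0,"dy": 0,"dz": 0,"wx": 0,"wy": 0,"wz": 0,"claw": 0}
  ]
}}

```text
t: 18.8
tool_pos: [0.478, 0.091, 0.1203]
tcp_rot: [-3.123, 0.341, -0.0]
force: [0.3, -1.3, -2.1]
grip_width: 0.255
grasp_force: 58.0
```

```bash
cat > avg.py <<'E'
from h import *
F=[]
for i in range(16):
    optics.grab_frame("top");s=bot.state();F.append(np.r_[s["force"],s["moment"]])
F=np.array(F);print(s["tool_pos"],F.mean(0).round(3),(F.std(0)/4).round(3))
E
python3 avg.py
```

```text
[0.47766652 0.09081727 0.12034305] [ 0.128  0.015 -1.674  0.     0.023 -0.006] [0.134 0.117 0.092 0.007 0.009 0.009]
```

>>> {"name": "carry_out", "arguments": {
  "rows": [
    {"dx": 0,"dy": 0,"dz": 0.1,"wx": 0,"wy": 0,"wz": 0,"claw": 0},
    {"dx": 0,"dy": 0,"dz": 0.06,"wx": 0,"wy": 0,"wz": 0,"claw": 0},
    {"dx": 0,"dy": 0,"dz": 0.03,"wx": 0,"wy": 0,"wz": 0,"claw": 0},
    {"dx": 0,"dy": 0,"dz": 0.018,"wx": 0,"wy": 0,"wz": 0,"claw": 0},
    {"dx": 0,"dy": 0,"dz": 0,"wx": 0,"wy": 0,"wz": 0,"claw": 0},
    {"dx": 0,"dy": 0,"dz": 0,"wx": 0,"wy": 0,"wz": 0,"claw": 0}
  ]
}}

```text
t: 20.35
tool_pos: [0.4779, 0.0909, 0.0894]
tcp_rot: [-3.123, 0.342, -0.001]
force: [-0.6, -1.1, -0.0]
grip_width: 0.254
grasp_force: 58.0
```

```bash
python3 avg.py
```

```text
[0.47768636 0.0908583  0.08911094] [-0.242 -0.31   0.045 -0.226 -0.036 -0.054] [0.123 0.111 0.093 0.006 0.008 0.008]
```

Contact at the start pose is confirmed: about 1.7 N upward compared with free air. The three strokes are done, so I'll lift clear and carry the file back to its free spot.

>>> {"name": "carry_out", "arguments": {
  "rows": [
    {"dx": 0,"dy": 0,"dz": -0.1,"wx": 0,"wy": 0,"wz": 0,"claw": 0},
    {"dx": 0,"dy": 0,"dz": -0.22,"wx": 0,"wy": 0,"wz": 0,"claw": 0},
    {"dx": 0,"dy": 0,"dz": -0.22,"wx": 0,"wy": 0,"wz": 0,"claw": 0},
    {"dx": 0.06,"dy": 0.14,"dz": 0,"wx": 0,"wy": 0,"wz": 0,"claw": 0},
    {"dx": 0.115,"dy": 0.281,"dz": 0,"wx": 0,"wy": 0,"wz": 0,"claw": 0},
    {"dx": 0.115,"dy": 0.281,"dz": 0,"wx": 0,"wy": 0,"wz": 0,"claw": 0},
    {"dx": 0.115,"dy": 0.281,"dz": 0,"wx": 0,"wy": 0,"wz": 0,"claw": 0},
    {"dx": 0.115,"dy": 0.281,"dz": 0,"wx": 0,"wy": 0,"wz": 0,"claw": 0},
    {"dx": 0.115,"dy": 0.281,"dz": 0,"wx": 0,"wy": 0,"wz": 0,"claw": 0},
    {"dx": 0.115,"dy": 0.281,"dz": 0,"wx": 0,"wy": 0,"wz": 0,"claw": 0},
    {"dx": 0.115,"dy": 0.281,"dz": 0,"wx": 0,"wy": 0,"wz": 0,"claw": 0},
    {"dx": 0.055,"dy": 0.14,"dz": 0,"wx": 0,"wy": 0,"wz": 0,"claw": 0},
    {"dx": 0,"dy": 0,"dz": 0.2,"wx": 0,"wy": 0,"wz": 0,"claw": 0},
    {"dx": 0,"dy": 0,"dz": 0.25,"wx": 0,"wy": 0,"wz": 0,"claw": 0},
    {"dx": 0,"dy": 0,"dz": 0.25,"wx": 0,"wy": 0,"wz": 0,"claw": 0},
    {"dx": 0,"dy": 0,"dz": 0.25,"wx": 0,"wy": 0,"wz": 0,"claw": 0},
    {"dx": 0,"dy": 0,"dz": 0,"wx": 0,"wy": 0,"wz": 0,"claw": 0}
  ]
}}

```text
t: 23.28
tool_pos: [0.5374, -0.2676, 0.0256]
tcp_rot: [-3.122, 0.342, 0.009]
force: [0.1, 0.5, -1.1]
grip_width: 0.256
grasp_force: 58.0
```

```bash
python3 -c "
from h import *
s=bot.state();print(s['tool_pos'],s['force'],s['moment'])
plan([.5395,-.268,.0055])"
```

```text
[ 0.53736693 -0.26762344  0.02559739] [ 0.12055132  0.52621821 -1.09949129] [-0.02447988 -0.01251747 -0.03012259]
tool x yaw -12.51 down [-0.006  0.001 -1.   ] pos [ 0.5374 -0.2676  0.0256] q6 1.49
shift after turn [ 0.0152 -0.0006  0.1339]
```

>>> {"name": "carry_out", "arguments": {
  "rows": [
    {"dx": 0,"dy": 0,"dz": 0.08,"wx": 0,"wy": 0,"wz": 0,"claw": 0},
    {"dx": 0,"dy": 0,"dz": 0.035,"wx": 0,"wy": 0,"wz": 0,"claw": 0},
    {"dx": 0,"dy": 0,"dz": 0.015,"wx": 0,"wy": 0,"wz": 0,"claw": 0},
    {"dx": 0,"dy": 0,"dz": 0,"wx": 0,"wy": 0,"wz": 0,"claw": 0},
    {"dx": 0,"dy": 0,"dz": 0,"wx": 0,"wy": 0,"wz": 0,"claw": 0},
    {"dx": 0,"dy": 0,"dz": 0,"wx": 0,"wy": 0,"wz": 0,"claw": 0}
  ]
}}

```text
t: 24.02
tool_pos: [0.5397, -0.2681, 0.0084]
tcp_rot: [3.123, -0.341, 0.001]
force: [-0.3, 0.1, -1.6]
grip_width: 0.257
grasp_force: 58.0
```

```bash
python3 -c "
from h import *
s=bot.state();print(s['tool_pos'],s['force'],s['moment'])"
```

```text
[ 0.53974506 -0.26812783  0.00842591] [-0.28867448  0.14697749 -1.59205314] [ 0.02935808  0.03515104 -0.007058  ]
```

>>> {"name": "carry_out", "arguments": {
  "rows": [
    {"dx": 0,"dy": 0,"dz": 0.02,"wx": 0,"wy": 0,"wz": 0,"claw": 0},
    {"dx": 0,"dy": 0,"dz": 0.004,"wx": 0,"wy": 0,"wz": 0,"claw": 0},
    {"dx": 0,"dy": 0,"dz": 0,"wx": 0,"wy": 0,"wz": 0,"claw": 0},
    {"dx": 0,"dy": 0,"dz": 0,"wx": 0,"wy": 0,"wz": 0,"claw": 0}
  ]
}}

```text
t: 24.52
tool_pos: [0.5396, -0.2681, 0.0047]
tcp_rot: [3.123, -0.341, 0.0]
force: [-1.1, 1.2, 3.5]
grip_width: 0.259
grasp_force: 58.0
```

>>> {"name": "carry_out", "arguments": {
  "rows": [
    {"dx": 0,"dy": 0,"dz": 0,"wx": 0,"wy": 0,"wz": 0,"claw": 0.7},
    {"dx": 0,"dy": 0,"dz": 0,"wx": 0,"wy": 0,"wz": 0,"claw": 0.7},
    {"dx": 0,"dy": 0,"dz": 0,"wx": 0,"wy": 0,"wz": 0,"claw": 0.7},
    {"dx": 0,"dy": 0,"dz": 0,"wx": 0,"wy": 0,"wz": 0,"claw": 0.7},
    {"dx": 0,"dy": 0,"dz": 0,"wx": 0,"wy": 0,"wz": 0,"claw": 0.7},
    {"dx": 0,"dy": 0,"dz": 0,"wx": 0,"wy": 0,"wz": 0,"claw": 0.7}
  ]
}}

```text
t: 25.28
tool_pos: [0.5396, -0.2681, 0.0045]
tcp_rot: [-3.123, 0.342, 0.0]
force: [0.8, -0.4, 0.7]
grip_width: 0.695
grasp_force: 0.0
```

>>> {"name": "carry_out", "arguments": {
  "rows": [
    {"dx": 0,"dy": 0,"dz": -0.1,"wx": 0,"wy": 0,"wz": 0,"claw": 0.9},
    {"dx": 0,"dy": 0,"dz": -0.25,"wx": 0,"wy": 0,"wz": 0,"claw": 0.9},
    {"dx": 0,"dy": 0,"dz": -0.3,"wx": 0,"wy": 0,"wz": 0,"claw": 0.9},
    {"dx": 0,"dy": 0,"dz": -0.3,"wx": 0,"wy": 0,"wz": 0,"claw": 0.9},
    {"dx": 0,"dy": 0,"dz": 0,"wx": 0,"wy": 0,"wz": 0,"claw": 0.9},
    {"dx": 0,"dy": 0,"dz": 0,"wx": 0,"wy": 0,"wz": 0,"claw": 0.9}
  ]
}}

```text
t: 26.02
tool_pos: [0.5394, -0.2679, 0.1477]
tcp_rot: [-3.123, 0.342, -0.002]
force: [-0.5, -0.3, -0.3]
grip_width: 0.9
grasp_force: 0.0
```

```bash
python3 -c "
from h import *
cv2.imwrite('pics/w7.png',optics.grab_frame('wrist'))"
```

```text
(no output)
```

View pics/w7.png

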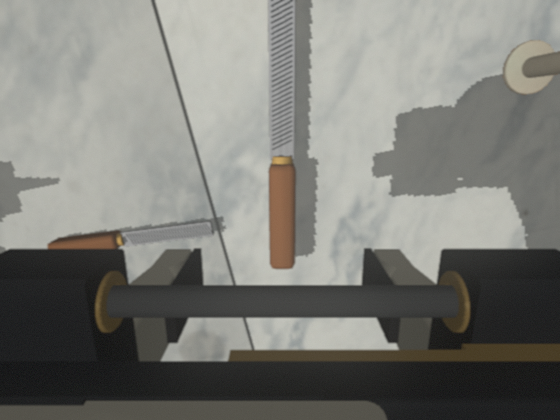

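The file lies flat on the bench, handle from (282,160) to (282,268), released and with the gripper clear above it.

```bash
python3 -c "
from h import *
print(workorder.close_job())"
```

```text
the job is handed in; nothing more can be done
None
```

I made three forward strokes, each lifted clear before drawing back, laid the file flat where it came from, let go and handed the job in at about 26 s; no verdict came back.

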